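# Unhook the lifting beam past its sprung keeper and rack it

### The arm

A 6-joint arm with a two-finger parallel gripper is mounted at the origin on a cart in front of the work surface, level with it; the furniture and walls round the work are solid. World frame = base frame: x ahead of the robot, y to its left, z up, the work surface at z = 0. Lengths are in m, angles in rad, forces in N, time in s.
With the tool pointing down it reaches from about 0.35 to 0.875 m from the base axis. Payload 4.2 kg.
Tool frame: the origin (TCP) lies midway between the tips of the shut fingers; the grasp point (between the pads) lies 19 mm behind it; z points along the fingers, y is the line along which they close (so a half turn about z gives the same grasp; the last joint's range is limited). The gripper opens to 85 mm and grips with 20 to 120 N. Pads are 22 mm wide; open, the fingers measure 114 mm over their backs; the gripper's body (76 mm by 85 mm) begins 54 mm behind the grasp point. The pads swing forward as they close: fully open they stand 13 mm farther back than shut.
Start: joints at [1.455, 0.385, 0.008, 0, -1.194, -0.259], TCP at [0.229, 0.582, 0.231] pointing down, gripper open.
Joint ranges: [-3.14, 3.14], [-1.21, 2.06], [-1.07, 1.41], [-3.16, 2.05], [-2.99, -0.16], [-3.1, 3.1]. Speed limits (rad/s): [2.79, 2.79, 3.14, 3.14, 3.14, 3.14].

### API

Orientations are given as a unit quaternion [x, y, z, w].
In Python, from cell import state, imaging, bot gives the robot as it stands.
- The arm moves only by the shell command python3 -m jog 'ROWS' [FORCE]. ROWS is JSON, a list of rows, each a list of 3 entries, a list of its own where there are three numbers: the gripper's target within -1 to 1 (shut at 1, half-way at 0, fully open at -1), then the shift along the tool's x, y, z in units of 40 mm (1.0 is 40 mm), then the turn, a rotation vector about the tool's x, y, z in units of 5 degrees (1.0 is 5 degrees). A call has 1 to 10 rows; each row shifts and turns the commanded pose from where the row before left it, along the tool's axes as they then stand; what a row does not reach is not made up. A row lasts 1/12 s, in which the tool goes at most 41.7 mm and 7.16 degrees, less where a joint would pass 70% of its speed; a pose out of reach is approached as far as the arm can. A call is refused whole if a number of a shift passes 1 or a number of a turn 1, either way. A call with a gripper value outside its range is refused whole. The fingers move at their own pace and stop on an object; FORCE is the grip in N (left out, the last holds). Time passes only in rows, so rows that do not move let the fingers close. It gives the time, the measured TCP pose, the force, the opening and the grip force at its end, in the units of the state.
- state(): the state, without advancing time (a new reading comes with each control period).
- imaging.grab_frame(name): name is "scene" or "side" or "wrist"; returns a dict with "color" (420x560x3 uint8, red, green, blue), "intrinsics" (3x3 intrinsics, pixels), "extrinsics" (4x4, takes a point from world to camera coordinates); the wrist camera has in their place "tool_from_camera" (4x4, takes a point from camera to tool coordinates, whose origin is the TCP and whose axes are the flange's). Camera axes: x right, y down, z forward; pixel columns grow to the right and rows downward; lengths in m; the calibration is good to about 2 mm. A picture is of the moment at which its call begins: read the wrist's pose just before it. There is no depth.
- bot.job_done(): hands the job in; it is judged then, once.
The state is a dict: "clock": time; "q": joint angles; "qd": joint speeds; "joint_torque": joint torques, N m; "tool_pos": TCP position; "ee_rot": TCP orientation; "wrist_force": force on the tool from outside, world axes, zero at the start; "wrist_torque": the same for the moment, N m; "grip_width": opening from 0.0 (shut) to 1.0 (fully open); "gripper_force": force on a finger pad.
Only numpy, scipy, OpenCV 4.12 (cv2) and the standard library are available. Lean on these libraries where they do the work, as an engineer would, in place of code of your own. Each camera call takes 0.05 s, during which the arm holds its last target. There are 200 camera calls.

### The job

Take the steel lifting beam off the hook: grip its bar, push its eye back against the hook's sprung keeper until the keeper is fully open, and only then lift the eye out past the nose - gently, with no more than about 15 N on the hook and the gripper itself off the stand. Then lay the beam gently in the two notches of the wooden cradle, about centred and eye upwards, and let go, leaving the other tools where they are.

Things in the scene. Friction and masses are not known exactly. Their poses are not given: they have to be found in the camera images.
- beam: Steel lifting beam, 0.25-0.5 kg, hanging level on the hook: straight bar 210 long (y) x 16 (x) x 20 tall (z), origin at its middle. A fixed eye of 8 mm round steel stands on its middle in the y-z plane: 52 wide outside, 36 inside, opening 54 high above the bar's top face. An 18 mm lug hangs under each end, centred 96 from the middle, reaching 23 below the origin.
- eye_bar (a point): Middle of the eye's 8 mm round top bar, 68 above the beam's origin. It lies on the hook's saddle under the lip, at the stand's x = 0 within a few mm, wherever the hook is set. Lifted straight up it only jams under the lip after 6 mm; it must first go back (+x of the stand) against the keeper.
- grip_a (a point): Point in the bar 75 mm to the beam's +y side, at the bar's mid-height: a place to grip across the 16 mm width from above, clear of eye, hook and cradle posts.
- grip_b (a point): The same 75 mm to the beam's -y side.
- stand: Fixed grey stand, origin on the bench, z up. Post 26 mm square at x = 104, 208 high, knob to 230; collar 38 wide; base plate x -5 to 137, 110 wide. A hook held in the collar opens upward, its nose toward the stand's -x, roughly to the robot. The hook is set in or out along x by d, between -12 and +12 mm, fixed in a run but NOT measured: all hook points here show d = 0.
- saddle (a point): Hook's flat saddle top, z = 150, at the stand's x = 0, as if d = 0. The hook is 12 thick (y); its underside is 12 below the saddle, so the hanging beam can rise 42 before its bar meets the underside. Rise between 22 and 42 to pass over the nose.
- lip_end (a point): Top of the rear end of the flat lip (8 thick, 14 to 22 above the saddle) that reaches back over the saddle from the nose; shown at the stand's x = 23.5 as if d = 0, truly 23.5 + d. The eye bar can rise only when its centre is behind about x = 28 + d.
- keeper_hinge (a point): Hinge of the keeper, along y, 62 above the saddle, x = 45.5 (+ d). A sprung steel flap, 20 wide, hangs from it down and forward against the lip's end. Only pushing it to +x opens it: about 2 N on the eye bar at first, 6 N fully open (9 N as the bar rises along it). Then it meets a hard stop with the eye bar near x = 32 + d, felt as a sharp rise of force. Shank behind it from x = 51 to z = 220.
- nose (a point): Top front corner of the hook's nose, x = -26.5 (+ d), 22 above the saddle. Once the eye bar's underside is above it, the beam comes away toward the stand's -x.
- cradle: Fixed light-wood cradle, origin on the bench, z up. Base 80 (x) x 110 (y) x 12; two posts 14 thick at y = +-40 with notches open upward, running along y, centred on x = 0, 21 wide, straight cheeks to z = 94, then flaring to about 40 wide at z = 108. Seated, the beam's origin is at z = 85, its bar along the cradle's y, either way round.
- seat (a point): Middle of the cradle at the level of the notch floors, 75 above the bench.
- masking_tape: Roll of masking tape lying flat, 100 across, 25 high; bystander, origin under its centre.
- tape_measure: Yellow tape measure, 32 x 74 x 60; bystander, origin under its centre.
- flux_tin: Round tin with yellow lid, 67 across, 31 high; bystander, origin under its centre.
- screwdriver_c: Screwdriver with black handle, 172 long; bystander, origin under its middle.
- wrench_a: Combination wrench, 198 long, 8 high; bystander, origin under its middle.

How it is judged:
On the way:
1. the beam is off the hook: its eye bar is more than 45 mm in front (-x) of the stand's origin (x of eye_bar in the frame of stand below -0.045 m), for 0.2 s.
At the end, for the whole second after the job is handed in: The beam lies at rest, released, in both notches of the cradle, eye upwards (within 0.25 rad of upright), its middle within 20 mm of the cradle's middle along the notches and 8 mm across, its origin 80 to 90 mm above the bench (x of beam in the frame of cradle between -0.008 and 0.008 m and y of beam in the frame of cradle between -0.02 and 0.02 m and z of beam in the frame of cradle between 0.08 and 0.09 m and angle between the y axis of beam and the y axis of cradle, either way round below 0.12 rad and angle between beam's own z axis and vertical below 0.25 rad and linear speed of beam below 0.02 m/s); the robot touches nothing.
It fails at once if the beam loads the hook stand with more than 18 N (contact force between beam and stand above 18 N).
It fails at once if the beam strikes the cradle with more than 40 N (contact force between beam and cradle above 40 N).
It fails at once if the gripper or arm touches the hook stand (over 2 N) (contact force between any of the fingers, the arm and stand above 2 N).
It fails at once if a bystander is moved more than 20 mm (distance of any of masking_tape, tape_measure, flux_tin, screwdriver_c, wrench_a from where it was at the start of the episode above 0.02 m).
It also fails if it takes over 72 s, if anything falls off the work surface, if the arm or the gripper's body presses on something with over 40 N, if the wrist force passes 120 N, or if a joint passes its speed limit or range.

## Working session

There is one attempt and no reset: what is moved stays moved. The work goes in short steps, Python scripts to look and compute and a shell command to move; the robot and the scene stay as the last step left them, time stands still between calls to the robot, and variables do not carry over. Pictures are saved under pics/ and viewed, at most 13 in all, crops included, and the job is handed in when it is done.

```bash
ls; mkdir -p pics; python3 - <<'E'
from cell import state, imaging, bot
import cv2,numpy as np,json
s=state()
print({k:np.round(v,3).tolist() for k,v in s.items()})
for n in ("scene","side","wrist"):
    f=imaging.grab_frame(n); cv2.imwrite(f"pics/{n}0.png",f["color"][:,:,::-1])
    for k in f:
        if k!="color": print(n,k,np.round(f[k],4).tolist())
a=cv2.imread("pics/scene0.png");b=cv2.imread("pics/side0.png")
E
```

```text
pics
{'clock': 0.0, 'q': [1.455, 0.386, 0.007, -0.0, -1.194, -0.259], 'qd': [0.0, -0.0, -0.0, -0.001, -0.001, 0.001], 'joint_torque': [0.0, -39.229, 18.84, 4.186, -0.005, -0.0], 'tool_pos': [0.229, 0.581, 0.23], 'ee_rot': [0.982, -0.186, -0.0, 0.001], 'wrist_force': [-0.79, 0.169, -0.366], 'wrist_torque': [0.012, 0.004, 0.032], 'gripper_force': 0.0, 'grip_width': 1.0}
scene intrinsics [[475.9638, 0.0, 275.072], [0.0, 475.9638, 213.862], [0.0, 0.0, 1.0]]
scene extrinsics [[0.6137, -0.7891, 0.0245, -0.3307], [-0.4191, -0.3519, -0.837, 0.3295], [0.6691, 0.5034, -0.5467, 1.244], [0.0, 0.0, 0.0, 1.0]]
side intrinsics [[491.0465, 0.0, 287.1523], [0.0, 491.0465, 212.5511], [0.0, 0.0, 1.0]]
side extrinsics [[-0.906, -0.4231, 0.0114, 0.4475], [-0.1622, 0.3222, -0.9327, 0.2435], [0.3909, -0.8469, -0.3605, 1.3532], [0.0, 0.0, 0.0, 1.0]]
wrist intrinsics [[342.8634, 0.0, 284.2166], [0.0, 342.8634, 208.3875], [0.0, 0.0, 1.0]]
wrist tool_from_camera [[-0.0004, -0.946, -0.3242, 0.0845], [1.0, -0.0002, -0.0007, -0.0002], [0.0006, -0.3242, 0.946, -0.1431], [0.0, 0.0, 0.0, 1.0]]
```

View pics/scene0.png

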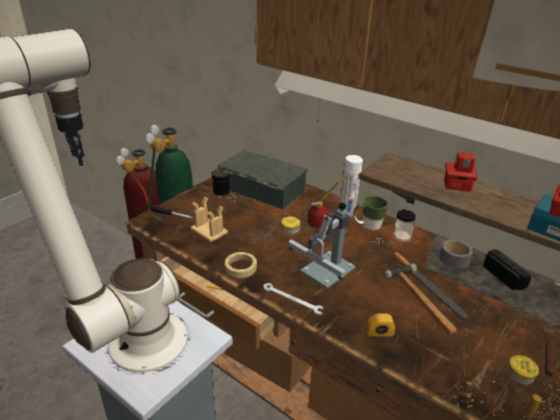

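View pics/side0.png

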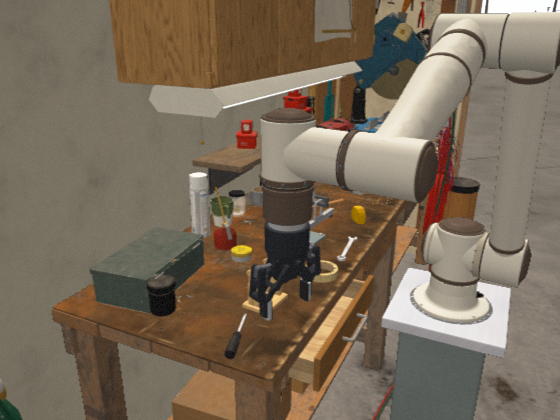

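The scene view shows the cradle near (210,222), the stand near (335,245) with the beam in front, tape roll (240,265), wrench (293,298), tape measure (380,325), tin (290,225) and screwdriver (170,212). In the side view the gripper hides the cradle. I'll zoom in.

```bash
cat > h.py <<'E'
import numpy as np,cv2,json
from scipy.spatial.transform import Rotation as R
from cell import state, imaging, bot
def grab(n,name=None):
    s=state(); f=imaging.grab_frame(n)
    K=np.array(f["intrinsics"])
    if n=="wrist":
        T=np.eye(4);T[:3,:3]=R.from_quat(s["ee_rot"]).as_matrix();T[:3,3]=s["tool_pos"]
        W=T@np.array(f["tool_from_camera"])
    else: W=np.linalg.inv(np.array(f["extrinsics"]))
    name=name or n
    cv2.imwrite(f"pics/{name}.png",f["color"][:,:,::-1]); np.savez(f"pics/{name}.npz",K=K,W=W)
    return f["color"]
def ray(name,uv):
    d=np.load(f"pics/{name}.npz"); v=d["W"][:3,:3]@np.linalg.inv(d["K"])@np.array([*uv,1.]); return d["W"][:3,3],v/np.linalg.norm(v)
def onz(name,uv,z):
    o,v=ray(name,uv); return o+v*(z-o[2])/v[2]
def tri(*obs):
    A=np.zeros((3,3));b=np.zeros(3);L=[ray(*q) for q in obs]
    for o,v in L:
        P=np.eye(3)-np.outer(v,v);A+=P;b+=P@o
    x=np.linalg.solve(A,b); return x,[1e3*np.linalg.norm((np.eye(3)-np.outer(v,v))@(x-o)) for o,v in L]
def proj(name,p):
    d=np.load(f"pics/{name}.npz"); c=np.linalg.inv(d["W"])@np.array([*p,1.]); u=d["K"]@c[:3]; return u[:2]/u[2]
def crop(name,x,y,w,h,k,out):
    im=cv2.imread(f"pics/{name}.png")[y:y+h,x:x+w]; cv2.imwrite(f"pics/{out}.png",cv2.resize(im,None,fx=k,fy=k,interpolation=cv2.INTER_CUBIC))
E
python3 - <<'E'
from h import *
grab("scene","scene1")
crop("scene1",180,180,200,150,4,"c1")
for n,uv in dict(cr=(210,228),st=(328,268),tape=(240,265),tm=(380,330),tin=(290,226)).items(): print(n,onz("scene1",uv,0.0).round(3))
E
```

```text
cr [0.469 0.236 0.   ]
st [ 0.549 -0.205  0.   ]
tape [0.383 0.02  0.   ]
tm [ 0.417 -0.456  0.   ]
tin [0.66  0.027 0.   ]
```

View pics/c1.png

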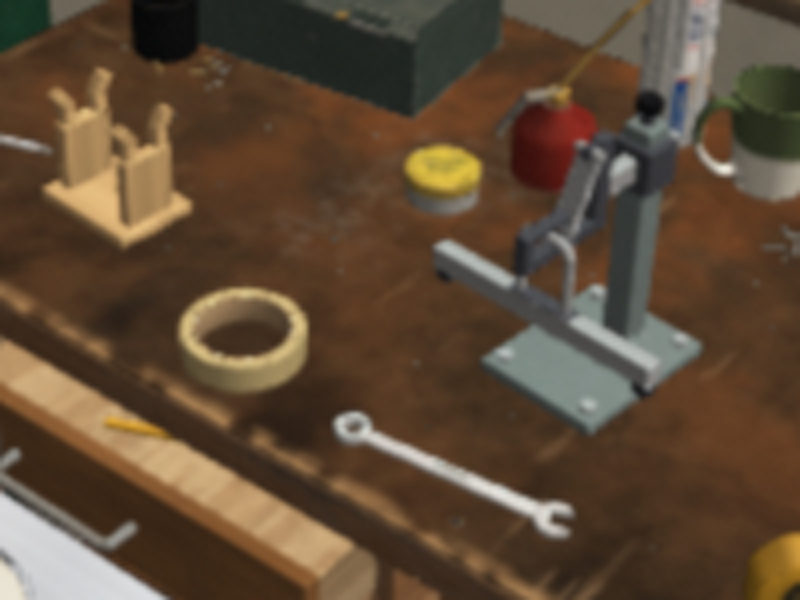

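The crop shows the hanging beam's top edge from (437,243) to (655,375), with the eye at (565,270). The base plate corners are (483,360), (590,432) and (700,348), and the cradle base corners are (43,190), (125,245) and (190,205).

```bash
python3 - <<'E'
from h import *
def P(u,v,z): return onz("scene1",(180+(u-0)/4-.4,180+v/4-.4),z)
l,f,r,b=[P(*q,.008) for q in((483,357),(590,427),(700,346),(597,288))]
print("plate",l.round(3),f.round(3),r.round(3),b.round(3),np.linalg.norm(l-f),np.linalg.norm(r-f))
ey=(l-f)/np.linalg.norm(l-f); ex=(r-f)/np.linalg.norm(r-f)
print("yaw stand from y",np.degrees(np.arctan2(-ey[0],ey[1])),"from x",np.degrees(np.arctan2(ex[1],ex[0])), "dot",ex@ey)
print("stand origin",((l+f)/2+.005*ex).round(3))
a,c=P(437,243,.092),P(655,373,.092); print("beam ends",a.round(3),c.round(3),np.linalg.norm(a-c),np.degrees(np.arctan2(-(a-c)[0],(a-c)[1])))
l,f,r=[P(*q,.012) for q in((43,188),(125,238),(190,203))]
print("cradle",l.round(3),f.round(3),r.round(3),np.linalg.norm(l-f),np.linalg.norm(r-f),((l+r)/2).round(3),np.degrees(np.arctan2((l-f)[1],(l-f)[0])),np.degrees(np.arctan2((r-f)[1],(r-f)[0])))
E
```

```text
plate [ 0.481 -0.145  0.008] [ 0.466 -0.254  0.008] [ 0.602 -0.27   0.008] [ 0.613 -0.166  0.008] 0.11008295642396437 0.13710075966863758
yaw stand from y -8.047496712716303 from x -6.674404631025871 dot 0.023962683896126546
stand origin [ 0.479 -0.2    0.008]
beam ends [ 0.485 -0.093  0.092] [ 0.459 -0.304  0.092] 0.21276584444989075 -6.984973399435182
cradle [0.42  0.282 0.012] [0.412 0.176 0.012] [0.485 0.169 0.012] 0.10657784743385217 0.07289513921273529 [0.452 0.225 0.012] 86.04275026315517 -5.6184268757870015
```

Plate size, beam length and cradle size all check out: stand at about (0.479,-0.200) with yaw -7°, cradle at about (0.452,0.225) with yaw -4.5°. I'll rise, turn the tool so its x runs along -y (camera away from the hook), then look at the cradle on the way.

```bash
python3 -m jog '[[-1,[0,0,-1],[0,0,1]],[-1,[0,0,-1],[0,0,1]],[-1,[0,0,0],[0,0,1]],[-1,[0,0,0],[0,0,1]],[-1,[0,0,0],[0,0,1]],[-1,[0,0,0],[0,0,1]],[-1,[0,0,0],[0,0,1]],[-1,[0,0,0],[0,0,1]],[-1,[0,0,0],[0,0,1]],[-1,[0,0,0],[0,0,1]]]' && python3 -m jog '[[-1,[0,0,0],[0,0,1]],[-1,[0,0,0],[0,0,1]],[-1,[0,0,0],[0,0,1]],[-1,[0,0,0],[0,0,1]],[-1,[0,0,0],[0,0,1]],[-1,[1,-0.5,0],[0,0,0.15]],[-1,[1,-0.5,0],[0,0,0]],[-1,[1,-0.5,0],[0,0,0]],[-1,[1,-0.5,0],[0,0,0]],[-1,[1,-0.5,0],[0,0,0]]]' && python3 -m jog '[[-1,[1,-0.5,0],[0,0,0]],[-1,[1,-0.5,0],[0,0,0]],[-1,[1,-0.5,0],[0,0,0]],[-1,[1,-0.5,0],[0,0,0]],[-1,[1,-0.5,0],[0,0,0]],[-1,[0,0,0],[0,0,0]],[-1,[0,0,0],[0,0,0]]]' && python3 -c "
from h import *
s=state();print(s['clock'],s['tool_pos'],R.from_quat(s['ee_rot']).as_matrix().round(3).tolist())
grab('wrist','wc1');grab('side','side1')
print(proj('wc1',[.452,.225,.075]),proj('side1',[.452,.225,.075]))"
```

```text
clock: 1.03
tool_pos: [0.2287, 0.5814, 0.311]
ee_rot: [0.81, -0.586, 0.0, 0.0]
wrist_force: [0.2, -0.5, 0.4]
grip_width: 1.001
gripper_force: 0.0
clock: 1.87
tool_pos: [0.2984, 0.3832, 0.3111]
ee_rot: [-0.661, 0.75, -0.0, -0.0]
wrist_force: [1.1, 0.2, 0.6]
grip_width: 1.003
gripper_force: 0.0
clock: 2.45
tool_pos: [0.3676, 0.1867, 0.3115]
ee_rot: [-0.659, 0.752, 0.0, 0.0]
wrist_force: [-0.2, -0.5, 1.0]
grip_width: 1.002
gripper_force: 0.0
2.45 [0.36762548 0.18671439 0.31153115] [[-0.13, -0.991, 0.0], [-0.991, 0.13, 0.001], [-0.001, -0.0, -1.0]]
[218.07142948 210.05366763] [266.06797005 277.18436819]
```

View pics/wc1.png

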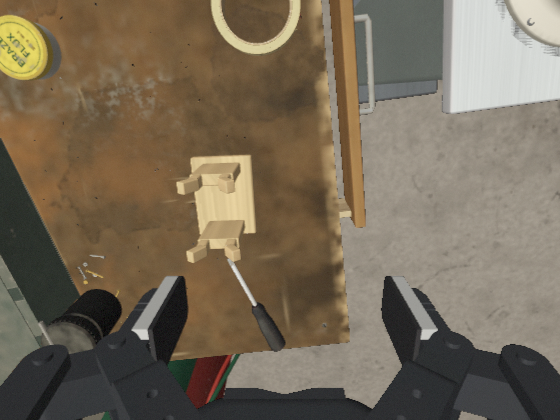

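The wrist view shows the cradle base from (191,157) to (255,233), its two posts with horn tips, and the screwdriver tip at (230,260), close to the +y post. I'll take a second wrist position directly over the cradle.

```bash
python3 -m jog '[[-1,[0.2,-0.7,0.5],[0,0,0]],[-1,[0.2,-0.7,0.5],[0,0,0]],[-1,[0.25,-0.75,0.5],[0,0,0]],[-1,[0,0,0],[0,0,0]],[-1,[0,0,0],[0,0,0]]]' && python3 -c "
from h import *
grab('wrist','wc2');print(state()['tool_pos'])
u=proj('wc2',[.452,.225,.06]).astype(int);print(u)
a=cv2.imread('pics/wc1.png')[140:280,160:290];b=cv2.imread('pics/wc2.png');x,y=u-np.array([90,80]);y=max(y,0);print(x,y);b=b[y:y+180,x:x+180]
a=cv2.resize(a,(390,420),interpolation=2);b=cv2.resize(b,(405,405),interpolation=2)
o=np.zeros((420,800,3),np.uint8);o[:,:390]=a;o[:b.shape[0],395:]=b;cv2.imwrite('pics/c2.png',o)"
```

```text
clock: 2.97
tool_pos: [0.4494, 0.1526, 0.2492]
ee_rot: [-0.661, 0.75, 0.0, -0.002]
wrist_force: [-0.0, 0.2, -0.4]
grip_width: 0.998
gripper_force: 0.0
[0.44934537 0.15304385 0.25056872]
[290 246]
200 166
```

View pics/c2.png

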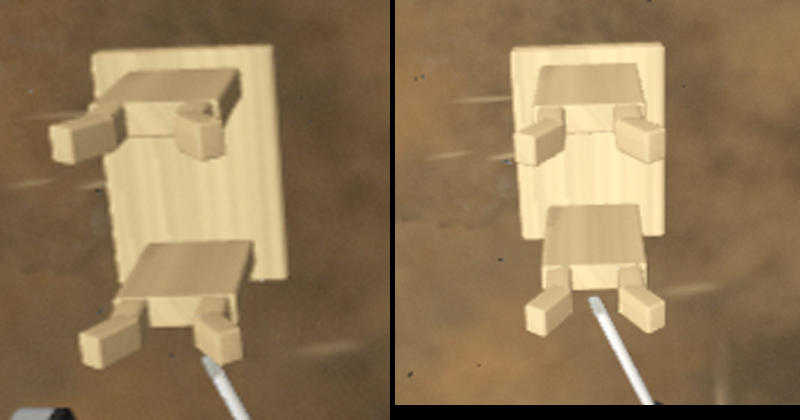

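Both views show the horns and notch floors. In c2's right half, the lower floor edges are centred at (589,131) and (595,287), and the base corners are (512,47), (663,43), (664,235) and (522,238). I'll triangulate these.

```bash
python3 - <<'E'
from h import *
A=lambda u,v:("wc1",(160+u/3-.33,140+v/3-.33)); B=lambda u,v:("wc2",(200+(u-395)/2.25-.28,166+v/2.25-.28))
p1,e1=tri(A(150,135),B(589,131)); p2,e2=tri(A(175,325),B(595,287))
print(p1.round(4),e1,p2.round(4),e2,np.linalg.norm(p2-p1))
# horn tips far-lower outer corners
for a,b in(((70,163),(530,166)),((206,160),(663,160)),((98,367),(541,334)),((240,359),(663,329))): print(tri(A(*a),B(*b)))
q1=onz(*B(589,131),.075);q2=onz(*B(595,287),.075);print(q1,q2,np.linalg.norm(q1-q2))
c=[onz(*B(*x),.012) for x in((512,47),(663,43),(664,235),(522,238))];print(np.round(c,4),np.mean(c,0))
d=q2-q1;d/=np.linalg.norm(d);print("yaw",np.degrees(np.arctan2(-d[0],d[1])),"ctr",(q1+q2)/2-.007*d)
E
```

```text
[0.4534 0.1913 0.082 ] [np.float64(0.6406788237975017), np.float64(0.6406788237975284)] [0.4606 0.2718 0.0771] [np.float64(0.5261305476957331), np.float64(0.5261305476956712)] 0.0809656850457115
(array([0.47714258, 0.19220784, 0.10818832]), [np.float64(0.3145881806553746), np.float64(0.31458818065534916)])
(array([0.42564859, 0.19208946, 0.1217416 ]), [np.float64(1.5429834333072332), np.float64(1.5429834333072756)])
(array([0.48436923, 0.27146222, 0.10869886]), [np.float64(0.011376815208374382), np.float64(0.011376815208377977)])
(array([0.4313165 , 0.27584353, 0.10796996]), [np.float64(0.4313117516217916), np.float64(0.43131175162178065)])
[0.45330983 0.19345421 0.075     ] [0.46037908 0.27264203 0.075     ] 0.07950273346610179
[[0.4891 0.1674 0.012 ]
 [0.4125 0.1751 0.012 ]
 [0.4223 0.2847 0.012 ]
 [0.5007 0.2765 0.012 ]] [0.45615548 0.22591532 0.012     ]
yaw -5.101380985121492 ctr [0.45622202 0.22607584 0.075     ]
```

The cradle is at (0.456,0.226) with yaw -5.1°. The notch spacing (79.5 against 80) and horn height (108) agree with the text. Next I'll go to the beam.

```bash
python3 -m jog '[[-1,[0.5,0,-0.9],[0,0,0]],[-1,[0.9,0,-0.7],[0,0,0]],[-1,[1,0,0],[0,0,0]],[-1,[1,0,0],[0,0,0]],[-1,[1,0,0],[0,0,0]],[-1,[1,0,0],[0,0,0]],[-1,[1,0,0],[0,0,0]],[-1,[1,0,0],[0,0,0]],[-1,[0.7,0,0],[0,0,0]],[-1,[0,0,0],[0,0,0]]]' && python3 -c "
from h import *
import time
grab('wrist','wb1');print(state()['tool_pos'])" && python3 -m jog '[[-1,[0.8,-0.5,0],[0,0,0]],[-1,[0.8,-0.5,0],[0,0,0]],[-1,[0.8,-0.6,0],[0,0,0]],[-1,[0,0,0],[0,0,0]],[-1,[0,0,0],[0,0,0]]]' && python3 -c "
from h import *
grab('wrist','wb2');print(state()['tool_pos']);grab('side','side2')
print([proj(n,[.474,-.2,.08]) for n in('wb1','wb2','side2')])
o=np.zeros((600,800,3),np.uint8);a=cv2.imread('pics/wb1.png');b=cv2.imread('pics/wb2.png');o[:300,:400]=cv2.resize(a,(400,300),interpolation=3);o[:300,400:]=cv2.resize(b,(400,300),interpolation=3);c=cv2.imread('pics/side2.png')[120:320,230:497];o[300:,:400]=cv2.resize(c,(400,300),interpolation=2);cv2.imwrite('pics/c3.png',o)"
```

```text
clock: 3.85
tool_pos: [0.4085, -0.1684, 0.3142]
ee_rot: [-0.66, 0.751, -0.001, 0.001]
wrist_force: [0.3, -0.6, 0.3]
grip_width: 1.0
gripper_force: 0.0
[ 0.40882463 -0.16692659  0.31406125]
clock: 4.32
tool_pos: [0.4618, -0.2689, 0.3124]
ee_rot: [-0.661, 0.75, 0.0, -0.0]
wrist_force: [-1.0, 0.1, 0.2]
grip_width: 0.999
gripper_force: 0.0
[ 0.46116548 -0.2683087   0.31291688]
[array([222.83359958, 149.2538581 ]), array([281.97799804, 228.0424605 ]), array([317.45031688, 220.61760955])]
```

View pics/c3.png

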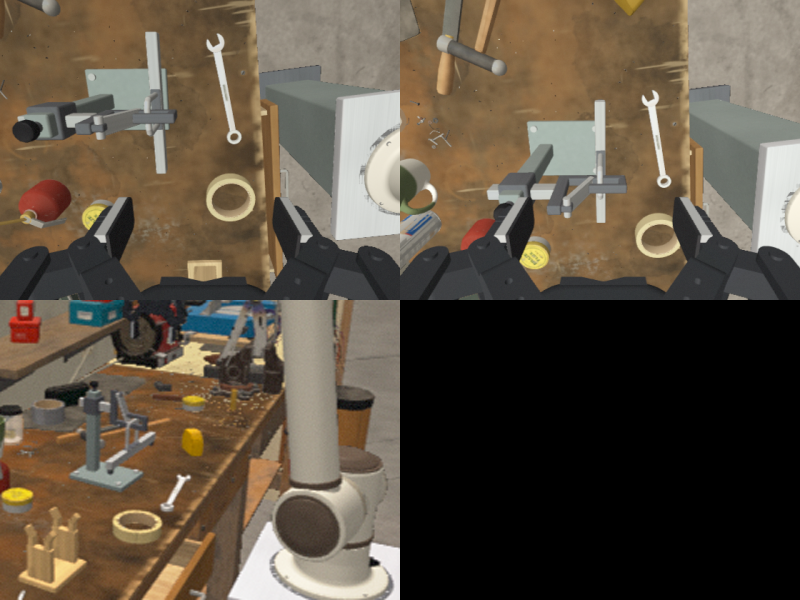

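Both wrist views show the bar: from (152,32) to (161,173) in the left picture and from (600,100) to (601,222) in the right. The hook's nose points right, towards the robot. I'll measure the bar's edges at full resolution.

```bash
python3 - <<'E'
from h import *
M={}
for n,box in(("wb1",(190,40,60,100)),("wb2",(262,136,40,90))):
    im=cv2.imread(f"pics/{n}.png"); x,y,w,h=box
    hsv=cv2.cvtColor(im,cv2.COLOR_BGR2HSV); m=((hsv[...,1]<60)&(hsv[...,2]>110)).astype(np.uint8)
    k,l,s,c=cv2.connectedComponentsWithStats(m[y:y+h,x:x+w]); i=1+np.argmax(s[1:,4]); print(n,s[i]+np.array([x,y,0,0,0]))
    for r in range(0,h,8):
        xs=np.where(l[r]==i)[0]; print(y+r,(xs.min()+x,xs.max()+x) if len(xs) else None,end=" ")
    print(); crop(n,x-20,y-10,w+40,h+60 if n=="wb1" else h+90,3.8 if n=="wb1" else 3.3,n+"z")
a,b=cv2.imread("pics/wb1z.png"),cv2.imread("pics/wb2z.png");h=max(a.shape[0],b.shape[0]);o=np.zeros((h,a.shape[1]+b.shape[1],3),np.uint8);o[:a.shape[0],:a.shape[1]]=a;o[:b.shape[0],a.shape[1]:]=b;cv2.imwrite("pics/c4.png",o[:600,:800]);print(a.shape,b.shape)
E
```

```text
wb1 [ 190   44   35   96 2258]
40 None 48 (np.int64(203), np.int64(219)) 56 (np.int64(204), np.int64(219)) 64 (np.int64(204), np.int64(220)) 72 (np.int64(205), np.int64(220)) 80 (np.int64(206), np.int64(221)) 88 (np.int64(206), np.int64(222)) 96 (np.int64(190), np.int64(222)) 104 (np.int64(190), np.int64(223)) 112 (np.int64(190), np.int64(223)) 120 (np.int64(190), np.int64(224)) 128 (np.int64(190), np.int64(221)) 136 (np.int64(190), np.int64(210)) 
wb2 [ 262  139   26   87 1948]
136 None 144 (np.int64(272), np.int64(287)) 152 (np.int64(272), np.int64(287)) 160 (np.int64(272), np.int64(287)) 168 (np.int64(272), np.int64(287)) 176 (np.int64(262), np.int64(287)) 184 (np.int64(262), np.int64(287)) 192 (np.int64(262), np.int64(287)) 200 (np.int64(262), np.int64(287)) 208 (np.int64(262), np.int64(287)) 216 (np.int64(262), np.int64(287)) 224 (np.int64(262), np.int64(287)) 
(608, 380, 3) (594, 264, 3)
```

View pics/c4.png

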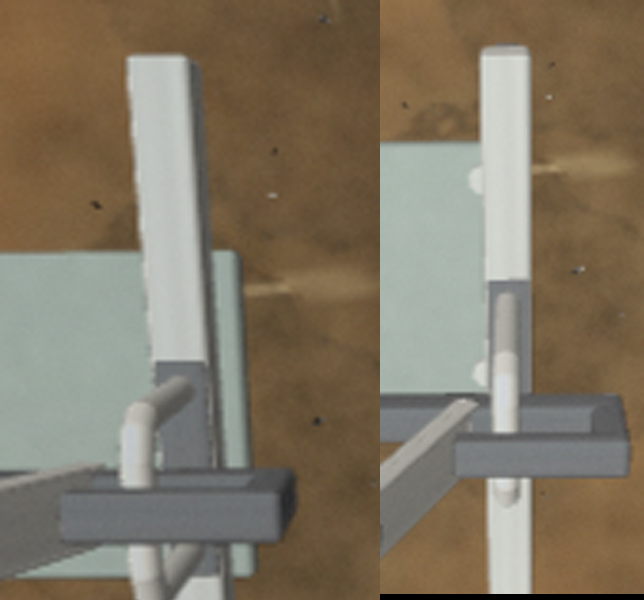

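In c4 the -y end of the bar's top face is centred at (157,57) on the left and (505,53) on the right. On the right, the lip's top face spans x 456 to 628 at y about 455, and the eye bar lies at x about 507.

```bash
python3 - <<'E'
from h import *
A=lambda u,v:("wb1",(170+u/3.8-.37,30+v/3.8-.37)); B=lambda u,v:("wb2",(242+(u-380)/3.3-.35,126+v/3.3-.35))
p,e=tri(A(157,57),B(505.5,54)); print("end",p.round(4),np.round(e,2))
pe,_=tri(A(180,362),B(508,282)); print("tag edge",pe.round(4),_)
q=onz(*B(505.5,54),.092);q2=onz(*B(508,282),.092);print(q,q2)
d=q2-q;d/=np.linalg.norm(d);yaw=np.arctan2(-d[0],d[1]);print("yaw",np.degrees(yaw),"beam mid",q+.105*d,"grip_b",q+.03*d)
c,s=np.cos(yaw),np.sin(yaw); ex=np.array([c,s,0]);ey=np.array([-s,c,0])
L=onz(*B(456,455),.172);N=onz(*B(628,455),.172);E=onz(*B(507,420),.154); print("lip",L,"nose",N,np.linalg.norm(L-N),"eye",E)
o=np.array([.479,-.2,0]); 
for n,v in(("lip",L),("nose",N),("eye",E),("grip",q+.03*d)): print(n,(v-o)@ex,(v-o)@ey)
print("lip3",tri(A(62,518),B(456,455)),tri(A(280,518),B(628,455)))
t=state();Rm=R.from_quat(t["ee_rot"]).as_matrix();g=q+.03*d;g[2]=.082-.019;dl=Rm.T@(g-t["tool_pos"]);print("move",dl/.04,"yaw tool",np.degrees(np.arctan2(Rm[1,0],Rm[0,0]))) 
E
```

```text
end [ 0.4634 -0.3023  0.0955] [0.22 0.22]
tag edge [ 0.4719 -0.2276  0.0978] [np.float64(0.2074740309092543), np.float64(0.2074740309092497)]
[ 0.46325885 -0.30190431  0.092     ] [ 0.47240472 -0.22544865  0.092     ]
yaw -6.821492353524698 beam mid [ 0.47573038 -0.1976476   0.092     ] grip_b [ 0.46682214 -0.27211668  0.092     ]
lip [ 0.48909189 -0.20414878  0.172     ] nose [ 0.44123884 -0.19807957  0.172     ] 0.04823639396456675 eye [ 0.47484277 -0.20429694  0.154     ]
lip 0.01051323101734572 -0.0029207271151020964
nose -0.03772194751027883 -0.002578301775679969
eye -0.0036174277055751464 -0.004760308064157256
grip -0.0035258873944106913 -0.0730526070521638
lip3 (array([ 0.48978795, -0.20229218,  0.16883224]), [np.float64(0.3268462057263088), np.float64(0.3268462057262714)]) (array([ 0.44132865, -0.19587036,  0.16823203]), [np.float64(0.2788408535743497), np.float64(0.2788408535742478)])
move [ 0.08485731 -0.15666294  6.25948919] yaw tool -97.08956580086063
```

The bar top triangulates to about 0.095 (expected 0.092) and the mid-bar at (0.476,-0.198) matches the stand. The lip end lies about 14 mm behind the eye bar, so d is about -10 mm: I expect the stop after about 22 mm of push. I'll descend to grip_b now.

```bash
python3 -m jog '[[-1,[0.1,-0.16,0.8],[0,0,0]],[-1,[0,0,0.9],[0,0,0]],[-1,[0,0,0.9],[0,0,0]],[-1,[0,0,0.9],[0,0,0]],[-1,[0,0,0.9],[0,0,0]],[-1,[0,0,0.8],[0,0,0]],[-1,[0,0,0.6],[0,0,0]],[-1,[0,0,0.4],[0,0,0]],[-1,[0,0,0],[0,0,0]],[-1,[0,0,0],[0,0,0]]]' && python3 -c "
from h import *
grab('scene','sc2');crop('sc2',260,190,140,105,5.5,'c5');grab('wrist','wb3')"
```

```text
clock: 5.25
tool_pos: [0.4666, -0.2731, 0.0656]
ee_rot: [-0.662, 0.749, -0.0, -0.0]
wrist_force: [-0.0, -0.5, 0.7]
grip_width: 1.0
gripper_force: 0.0
```

View pics/c5.png

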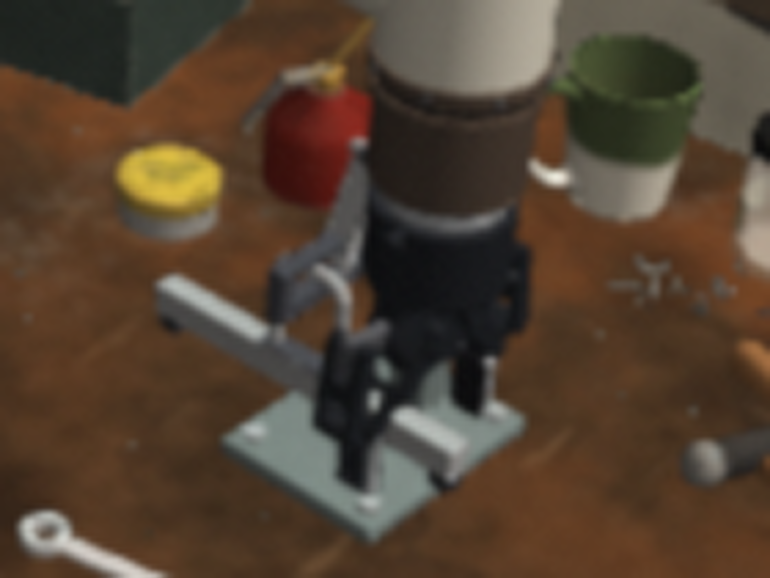

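The bar sits between the open fingers at grip_b, and the gripper is clear of the hook. I'll close.

```bash
python3 -m jog '[[0,[0,0,0],[0,0,0]],[0.4,[0,0,0],[0,0,0]],[0.6,[0,0,0],[0,0,0]],[0.7,[0,0,0],[0,0,0]],[0.8,[0,0,0],[0,0,0]],[1,[0,0,0],[0,0,0]],[1,[0,0,0],[0,0,0]],[1,[0,0,0],[0,0,0]],[1,[0,0,0],[0,0,0]],[1,[0,0,0],[0,0,0]]]' 90; python3 -m jog '[[1,[0,0,0],[0,0,0]],[1,[0,0,0],[0,0,0]],[1,[0,0,0],[0,0,0]]]'
```

```text
clock: 6.18
tool_pos: [0.466, -0.2743, 0.065]
ee_rot: [-0.661, 0.75, 0.0, -0.0]
wrist_force: [-2.0, 1.7, 3.1]
grip_width: 0.175
gripper_force: 87.7
clock: 6.43
tool_pos: [0.4661, -0.2743, 0.0649]
ee_rot: [-0.661, 0.75, 0.0, -0.0]
wrist_force: [-1.3, 2.7, 3.3]
grip_width: 0.171
gripper_force: 87.8
```

```bash
for i in 1 2 3; do python3 -m jog '[[1,[0,0,-0.025],[0,0,0]],[1,[0,0,0],[0,0,0]],[1,[0,0,0],[0,0,0]]]' | egrep 'pos|force'; done
```

```text
tool_pos: [0.466, -0.2744, 0.0654]
wrist_force: [-1.5, 1.4, -0.5]
gripper_force: 87.7
tool_pos: [0.4661, -0.2743, 0.0664]
wrist_force: [-0.1, 0.1, -4.1]
gripper_force: 87.6
tool_pos: [0.4663, -0.2743, 0.0678]
wrist_force: [-1.1, 1.5, -4.0]
gripper_force: 87.6
```

The beam weighs about 4 N and is floating between the saddle and the lip. Now I'll push along stand +x (tool -y).

```bash
for i in 1 2 3; do python3 -m jog '[[1,[0,-0.05,0],[0,0,0]],[1,[0,-0.05,0],[0,0,0]],[1,[0,0,0],[0,0,0]],[1,[0,0,0],[0,0,0]]]' | egrep 'pos|wrist_force'; done
```

```text
tool_pos: [0.4704, -0.2749, 0.0678]
wrist_force: [0.4, -0.7, -4.5]
tool_pos: [0.4734, -0.2752, 0.0675]
wrist_force: [-2.4, 0.7, -4.2]
tool_pos: [0.4778, -0.2758, 0.0676]
wrist_force: [-3.4, -0.3, -4.2]
```

```bash
for i in 1 2 3; do python3 -m jog '[[1,[0,-0.05,0],[0,0,0]],[1,[0,0,0],[0,0,0]],[1,[0,0,0],[0,0,0]]]' | egrep 'pos|wrist_force'; done
```

```text
tool_pos: [0.48, -0.2761, 0.0678]
wrist_force: [-4.6, 0.4, -4.9]
tool_pos: [0.482, -0.2763, 0.0678]
wrist_force: [-4.2, 0.0, -5.5]
tool_pos: [0.4839, -0.2766, 0.0678]
wrist_force: [-3.9, 0.7, -6.0]
```

```bash
for i in 1 2 3; do python3 -m jog '[[1,[0,-0.03,0],[0,0,0]],[1,[0,0,0],[0,0,0]],[1,[0,0,0],[0,0,0]]]' | egrep 'pos|wrist_force'; done
```

```text
tool_pos: [0.485, -0.2767, 0.0677]
wrist_force: [-4.6, 0.3, -6.3]
tool_pos: [0.4862, -0.2769, 0.0677]
wrist_force: [-4.8, 0.7, -5.9]
tool_pos: [0.4873, -0.277, 0.0677]
wrist_force: [-5.5, 0.8, -7.3]
```

```bash
for i in 1 2 3; do python3 -m jog '[[1,[0,-0.02,0],[0,0,0]],[1,[0,0,0],[0,0,0]],[1,[0,0,0],[0,0,0]]]' | egrep 'pos|wrist_force'; done
```

```text
tool_pos: [0.488, -0.2771, 0.0676]
wrist_force: [-5.7, 0.7, -6.6]
tool_pos: [0.4886, -0.2772, 0.0676]
wrist_force: [-6.5, 0.4, -6.5]
tool_pos: [0.4893, -0.2772, 0.0675]
wrist_force: [-5.6, 0.6, -6.7]
```

```bash
for i in 1 2 3; do python3 -m jog '[[1,[0,-0.02,0],[0,0,0]],[1,[0,0,0],[0,0,0]],[1,[0,0,0],[0,0,0]]]' | egrep 'pos|wrist_force'; done
```

```text
tool_pos: [0.49, -0.2773, 0.0674]
wrist_force: [-6.1, 1.0, -8.3]
tool_pos: [0.4903, -0.2773, 0.0674]
wrist_force: [-7.2, 1.0, -7.3]
tool_pos: [0.4905, -0.2773, 0.0673]
wrist_force: [-7.2, 0.6, -6.0]
```

```bash
for i in 1 2; do python3 -m jog '[[1,[0,-0.02,0],[0,0,0]],[1,[0,0,0],[0,0,0]],[1,[0,0,0],[0,0,0]]]' | egrep 'pos|wrist_force'; done
```

```text
tool_pos: [0.4907, -0.2773, 0.0672]
wrist_force: [-9.1, 1.7, -5.2]
tool_pos: [0.4908, -0.2773, 0.0671]
wrist_force: [-10.3, 1.7, -4.9]
```

The hard stop is at tool x of about 0.4903, with the force rising sharply after 24 mm of travel. I'll ease off slightly and lift.

```bash
python3 -m jog '[[1,[0,0.06,0],[0,0,0]],[1,[0,0,0],[0,0,0]],[1,[0,0,0],[0,0,0]]]' | egrep 'pos|wrist_force';  for i in 1 2; do python3 -m jog '[[1,[0,0,-0.05],[0,0,0]],[1,[0,0,0],[0,0,0]],[1,[0,0,0],[0,0,0]]]' | egrep 'pos|wrist_force'; done
```

```text
tool_pos: [0.4902, -0.2773, 0.0674]
wrist_force: [-7.6, 0.5, -5.9]
tool_pos: [0.4905, -0.2773, 0.0695]
wrist_force: [-6.4, 1.0, -6.6]
tool_pos: [0.4907, -0.2773, 0.0715]
wrist_force: [-6.1, 0.9, -6.3]
```

```bash
for i in 1 2 3 4; do python3 -m jog '[[1,[0,0,-0.05],[0,0,0]],[1,[0,0,0],[0,0,0]],[1,[0,0,0],[0,0,0]]]' | egrep 'pos|wrist_force'; done
```

```text
tool_pos: [0.4906, -0.2773, 0.0735]
wrist_force: [-5.3, 1.2, -6.1]
tool_pos: [0.4905, -0.2773, 0.0755]
wrist_force: [-7.0, 0.8, -6.8]
tool_pos: [0.4904, -0.2772, 0.0774]
wrist_force: [-6.1, 2.1, -6.5]
tool_pos: [0.4902, -0.2772, 0.0794]
wrist_force: [-7.7, 1.6, -6.3]
```

```bash
for i in 1 2 3 4; do python3 -m jog '[[1,[0,0.005,-0.05],[0,0,0]],[1,[0,0,-0.05],[0,0,0]],[1,[0,0,0],[0,0,0]],[1,[0,0,0],[0,0,0]]]' | egrep 'pos|wrist_force'; done
```

```text
tool_pos: [0.49, -0.2772, 0.0834]
wrist_force: [-7.0, 1.4, -6.6]
tool_pos: [0.4897, -0.2771, 0.0874]
wrist_force: [-7.8, 1.1, -5.3]
tool_pos: [0.4894, -0.2771, 0.0914]
wrist_force: [-7.0, 1.7, -6.3]
tool_pos: [0.4892, -0.2771, 0.0955]
wrist_force: [-8.5, 2.1, -5.8]
```

```bash
python3 -m jog '[[1,[0,0,-0.05],[0,0,0]],[1,[0,0.05,0],[0,0,0]],[1,[0,0.05,0],[0,0,0]],[1,[0,0,0],[0,0,0]],[1,[0,0,0],[0,0,0]]]' | egrep 'pos|wrist_force'; python3 -c "
from h import *
grab('scene','sc3');crop('sc3',260,190,140,105,5.5,'c6')"; for i in 1 2; do python3 -m jog '[[1,[0,0.05,0],[0,0,0]],[1,[0,0.05,0],[0,0,0]],[1,[0,0,0],[0,0,0]]]' | egrep 'pos|wrist_force'; done
```

```text
tool_pos: [0.4866, -0.2767, 0.0982]
wrist_force: [-5.3, 1.6, -4.0]
tool_pos: [0.4848, -0.277, 0.099]
wrist_force: [0.3, 0.5, -4.4]
tool_pos: [0.4791, -0.2761, 0.0981]
wrist_force: [-1.0, -0.2, -3.1]
```

View pics/c6.png

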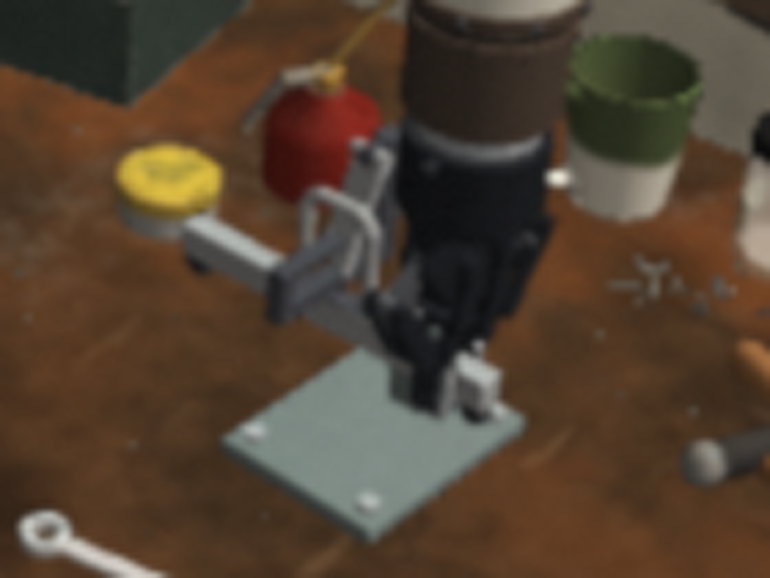

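The beam is level, with its eye above the lip and the bar below the hook. I'll carry on toward -x.

```bash
for i in 1 2 3; do python3 -m jog '[[1,[0,0.1,0],[0,0,0]],[1,[0,0.1,0],[0,0,0]],[1,[0,0.1,0],[0,0,0]],[1,[0,0,0],[0,0,0]]]' | egrep 'pos|wrist_force'; done
```

```text
tool_pos: [0.4658, -0.2743, 0.0978]
wrist_force: [-0.4, 0.3, -4.7]
tool_pos: [0.454, -0.2727, 0.0978]
wrist_force: [-1.0, -1.1, -5.3]
tool_pos: [0.4421, -0.2712, 0.0978]
wrist_force: [-0.1, -0.4, -3.9]
```

```bash
python3 -m jog '[[1,[0,0.2,0],[0,0,0]],[1,[0,0.2,0],[0,0,0]],[1,[0,0.2,0],[0,0,0]],[1,[0,0.2,0],[0,0,0]],[1,[0,0.2,0],[0,0,0]],[1,[0,0.25,0],[0,0,0]],[1,[0,0.25,0],[0,0,0]],[1,[0,0,0],[0,0,0]],[1,[0,0,0],[0,0,0]],[1,[0,0,0],[0,0,0]]]' | egrep 'pos|wrist_force';python3 -m jog '[[1,[0,0,-0.3],[0,0,0]],[1,[0,0,-0.5],[0,0,0]],[1,[0,0,-0.6],[0,0,0]],[1,[0,0,-0.6],[0,0,0]],[1,[0,0,-0.3],[0,0,0]],[1,[0,0,0],[0,0,0]],[1,[0,0,0],[0,0,0]]]' ; python3 -c "
from h import *
t=state();Rm=R.from_quat(t['ee_rot']).as_matrix()
yaw=np.radians(-5.1);ey=np.array([-np.sin(yaw),np.cos(yaw),0]);g=np.array([.456,.226,0])-.075*ey;g[2]=t['tool_pos'][2]
print('goal',g,Rm.T@(g-t['tool_pos'])/.04,np.degrees(np.arctan2(Rm[1,0],Rm[0,0])))"
```

```text
tool_pos: [0.3843, -0.2641, 0.0982]
wrist_force: [-0.3, -0.1, -3.9]
clock: 18.15
tool_pos: [0.3841, -0.2638, 0.19]
ee_rot: [-0.661, 0.75, -0.0, 0.001]
wrist_force: [-0.2, -0.1, -5.5]
grip_width: 0.172
gripper_force: 88.3
goal [0.44933293 0.15129692 0.18996011] [-1.05004986e+01 -3.10581587e-01  3.52562011e-03] -97.23556364803977
```

The beam is off the hook. I'll carry it over to the cradle.

```bash
python3 -m jog '[[1,[0,0.1,-0.5],[0,0,0]],[1,[-0.3,0,-0.4],[0,0,0]],[1,[-0.6,0,0],[0,0,0]],[1,[-0.8,0,0],[0,0,0]],[1,[-0.8,0,0],[0,0,0]],[1,[-0.8,0,0],[0,0,0]],[1,[-0.8,0,0],[0,0,0]],[1,[-0.8,0,0],[0,0,0]],[1,[-0.8,0,0],[0,0,0]],[1,[-0.8,0,0],[0,0,0]]]' >/dev/null; python3 -m jog '[[1,[-0.8,0,0],[0,0,0]],[1,[-0.8,0,0],[0,0,0]],[1,[-0.8,0,0],[0,0,0]],[1,[-0.8,-0.2,0],[0,0,0]],[1,[-0.5,-0.2,0],[0,0,-0.21]],[1,[-0.1,0,0],[0,0,-0.21]],[1,[0,0,0],[0,0,0]],[1,[0,0,0],[0,0,0]]]'; python3 -c "
from h import *
t=state();Rm=R.from_quat(t['ee_rot']).as_matrix()
yaw=np.radians(-5.1);ey=np.array([-np.sin(yaw),np.cos(yaw),0]);g=np.array([.456,.226,0])-.075*ey;g[2]=t['tool_pos'][2]
print('goal',g,Rm.T@(g-t['tool_pos'])/.04,np.degrees(np.arctan2(Rm[1,0],Rm[0,0])))
grab('wrist','wp1');grab('side','side3');grab('scene','sc4')
a=cv2.imread('pics/wp1.png');c=cv2.imread('pics/side3.png')[150:330,170:350];o=np.zeros((420,800,3),np.uint8);o[:300,:400]=cv2.resize(a,(400,300),interpolation=3);o[:400,400:]=cv2.resize(c,(400,400),interpolation=2);cv2.imwrite('pics/c7.png',o)"
```

```text
clock: 19.65
tool_pos: [0.4461, 0.1426, 0.224]
ee_rot: [-0.675, 0.738, 0.0, -0.002]
wrist_force: [-0.4, -0.3, -5.3]
grip_width: 0.17
gripper_force: 88.4
goal [0.44933293 0.15129692 0.22403426] [-0.22346686 -0.05995853 -0.00089833] -95.14247983490371
```

View pics/c7.png

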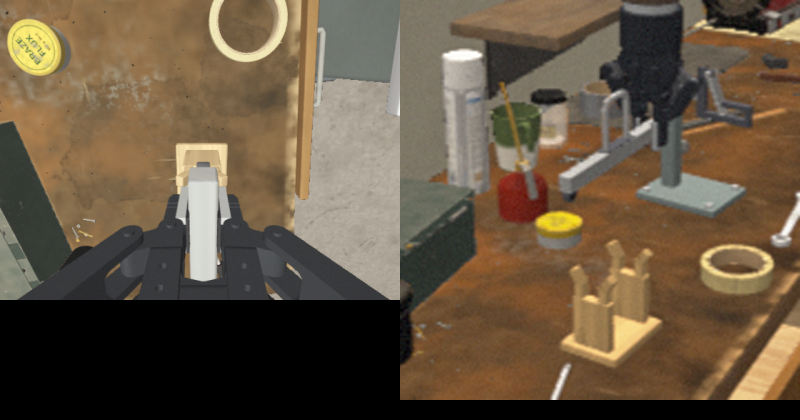

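The beam is held level over the cradle and square in the pads. I'll correct and descend to just above the horns.

```bash
python3 -m jog '[[1,[-0.22,-0.06,0.3],[0,0,0]],[1,[0,0,0.6],[0,0,0]],[1,[0,0,0.6],[0,0,0]],[1,[0,0,0.6],[0,0,0]],[1,[0,0,0.5],[0,0,0]],[1,[0,0,0.3],[0,0,0]],[1,[0,0,0],[0,0,0]],[1,[0,0,0],[0,0,0]],[1,[0,0,0],[0,0,0]]]'; python3 -c "
from h import *
grab('side','side4');grab('scene','sc5')
a=cv2.imread('pics/sc5.png')[170:280,150:260];c=cv2.imread('pics/side4.png')[200:330,200:330];o=np.zeros((400,800,3),np.uint8);o[:,:400]=cv2.resize(a,(400,400),interpolation=2);o[:,400:]=cv2.resize(c,(400,400),interpolation=2);cv2.imwrite('pics/c8.png',o)"
```

```text
clock: 20.55
tool_pos: [0.4514, 0.1519, 0.1111]
ee_rot: [-0.675, 0.738, -0.0, 0.001]
wrist_force: [-0.3, 0.3, -4.4]
grip_width: 0.171
gripper_force: 88.3
```

View pics/c8.png

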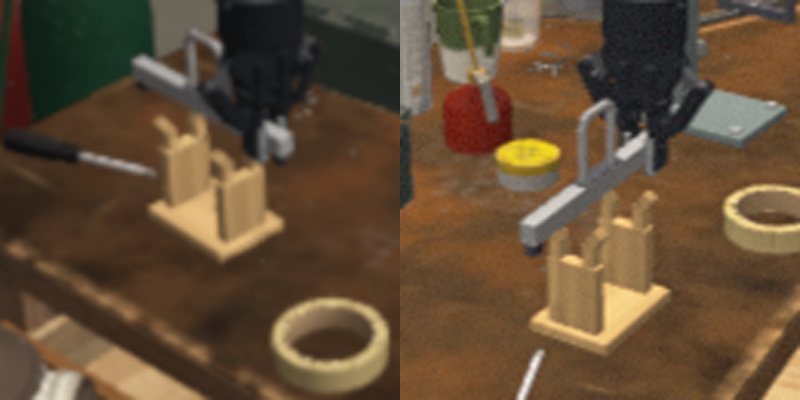

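The beam hangs above the horns in both views. I'll check that it is centred by comparing projected points with what the image shows.

```bash
python3 - <<'E'
from h import *
t=np.array(state()['tool_pos']);y=np.radians(-5.1);ey=np.array([-np.sin(y),np.cos(y),0]);ex=np.array([np.cos(y),np.sin(y),0])
o=t+np.array([0,0,.021])+.075*ey; print("beam o",o,"rel cradle",(o-[.456,.226,0])@ex,(o-[.456,.226,0])@ey)
for n,x0,y0,k,off in(("sc5",150,170,400/110,0),("side4",200,200,400/130,400)):
    for s in(1,-1):
        for e in(1,-1):
            u=(proj(n,o+s*.105*ey+e*.008*ex+[0,0,.010])-[x0,y0])*k; print(n,s,e,(u+[off,0]).round())
    for s in(1,-1):
        for e in(1,-1): print(" horn",s,e,((proj(n,np.array([.456,.226,.108])+s*.047*ey+e*.025*ex)-[x0,y0])*k+[off,0]).round())
E
```

```text
beam o [0.45804065 0.2269143  0.13226252] rel cradle 0.0019512959169180981 0.0010920798707059936
sc5 1 1 [144.  49.]
sc5 1 -1 [131.  55.]
sc5 -1 1 [293. 133.]
sc5 -1 -1 [280. 140.]
 horn 1 1 [198.  97.]
 horn 1 -1 [157. 117.]
 horn -1 1 [265. 135.]
 horn -1 -1 [223. 156.]
side4 1 1 [516. 214.]
side4 1 -1 [533. 219.]
side4 -1 1 [651. 122.]
side4 -1 -1 [666. 126.]
 horn 1 1 [543. 218.]
 horn 1 -1 [593. 233.]
 horn -1 1 [603. 176.]
 horn -1 -1 [651. 189.]
```

It agrees to within a couple of mm. I'll shift 2 mm and lower, watching the force.

```bash
python3 -m jog '[[1,[0,0.05,0.15],[0,0,0]],[1,[0,0,0.15],[0,0,0]],[1,[0,0,0],[0,0,0]],[1,[0,0,0],[0,0,0]]]'| egrep 'pos|wrist_force'; for i in 1 2 3; do python3 -m jog '[[1,[0,0,0.1],[0,0,0]],[1,[0,0,0.1],[0,0,0]],[1,[0,0,0],[0,0,0]]]' | egrep 'pos|wrist_force'; done
```

```text
tool_pos: [0.4481, 0.1518, 0.0974]
wrist_force: [0.3, -1.1, -4.1]
tool_pos: [0.448, 0.1517, 0.089]
wrist_force: [-0.7, -0.4, -3.5]
tool_pos: [0.448, 0.1517, 0.081]
wrist_force: [-0.3, 0.4, -3.9]
tool_pos: [0.448, 0.1517, 0.0731]
wrist_force: [-0.9, 0.3, -4.6]
```

```bash
for i in 1 2 3 4; do python3 -m jog '[[1,[0,0,0.05],[0,0,0]],[1,[0,0,0],[0,0,0]],[1,[0,0,0],[0,0,0]]]' | egrep 'pos|wrist_force'; done
```

```text
tool_pos: [0.4485, 0.1521, 0.0719]
wrist_force: [0.5, 1.0, -4.9]
tool_pos: [0.4485, 0.152, 0.0699]
wrist_force: [-0.3, 0.1, -3.9]
tool_pos: [0.4484, 0.152, 0.0678]
wrist_force: [-0.2, -0.2, -4.1]
tool_pos: [0.4487, 0.1522, 0.0659]
wrist_force: [0.7, 0.0, -2.4]
```

```bash
for i in 1 2; do python3 -m jog '[[1,[0,0,0.025],[0,0,0]],[1,[0,0,0],[0,0,0]],[1,[0,0,0],[0,0,0]]]' | egrep 'pos|wrist_force'; done
```

```text
tool_pos: [0.4488, 0.1521, 0.0652]
wrist_force: [-0.3, -0.8, -1.2]
tool_pos: [0.4488, 0.1521, 0.0643]
wrist_force: [-0.7, -2.8, 1.6]
```

It is seated. I'll release and rise.

```bash
python3 -m jog '[[0.5,[0,0,0],[0,0,0]],[0.3,[0,0,0],[0,0,0]],[0,[0,0,0],[0,0,0]],[0,[0,0,0],[0,0,0]],[0,[0,0,0],[0,0,0]],[0,[0,0,0],[0,0,0]],[0,[0,0,0],[0,0,0]]]'; python3 -m jog '[[0,[0,0,-0.1],[0,0,0]],[0,[0,0,-0.3],[0,0,0]],[0,[0,0,-0.5],[0,0,0]],[0,[0,0,-0.7],[0,0,0]],[0,[0,0,-0.8],[0,0,0]],[0,[0,0,-0.8],[0,0,0]],[0,[0.7,0,-0.6],[0,0,0]],[0,[0.7,0,0],[0,0,0]],[0,[0.7,0,0],[0,0,0]],[0,[0,0,0],[0,0,0]]]'; python3 -c "
from h import *
grab('side','side5');grab('wrist','wf')
a=cv2.imread('pics/wf.png');c=cv2.imread('pics/side5.png')[200:330,200:330];o=np.zeros((400,800,3),np.uint8);o[:300,:400]=cv2.resize(a,(400,300),interpolation=3);o[:,400:]=cv2.resize(c,(400,400),interpolation=2);cv2.imwrite('pics/c9.png',o)"
```

```text
clock: 23.82
tool_pos: [0.4485, 0.1521, 0.0639]
ee_rot: [-0.675, 0.738, -0.0, -0.0]
wrist_force: [0.1, 0.1, 0.5]
grip_width: 0.506
gripper_force: 0.0
clock: 24.65
tool_pos: [0.4397, 0.0654, 0.2167]
ee_rot: [-0.674, 0.739, 0.0, 0.0]
wrist_force: [-1.0, 0.5, -0.8]
grip_width: 0.499
gripper_force: 0.0
```

View pics/c9.png

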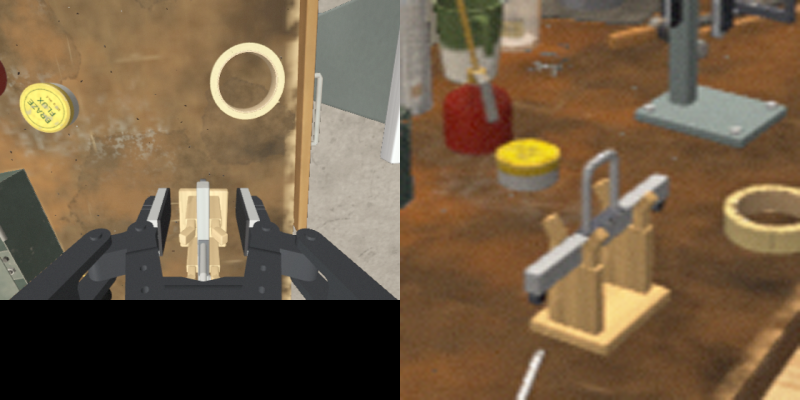

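The beam lies in both notches with its eye up and about centred, and the gripper is clear. I'll hand the job in.

```bash
python3 -m jog '[[0,[0,0,0],[0,0,0]],[0,[0,0,0],[0,0,0]]]' >/dev/null; python3 -c "
from cell import bot; print(bot.job_done())"
```

```text
the job is handed in; nothing more can be done
None
```

The beam came off the hook with the wrist force never reading more than about 12 N. It now lies released in both cradle notches, eye up and about centred, and I handed the job in at about 25 s; no verdict was shown.

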